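# Fit the bag rest to the bag sealer

### The job

Get the bag sealer ready for packing: take out the little jar that was left standing in the bracket in front of it and stand it upright on the bare table, and slide the steel bag-rest plate, ears leading, into the two clip-lined slots of the bracket until it is fully home, flat and held by the spring clips. Leave the calculator, the bottle, the stock box and the bench block where they are.

Things in the scene. Friction and masses are not known exactly. Their poses are not given: they have to be found in the camera images.
- sealer: Blue hand bag sealer with a grey-painted bag-rest bracket on its front, one piece fixed to the table. Origin on the table; x is the way the plate slides in, from the open bracket to the sealer; z up. In mm in this frame: sealer body x 50 to 128, y -165 to 165, 65 high, its arm shut on top (x 74 to 104, y -184 to 155, to z 100). Bracket base sheet x -58 to 50, y -85 to 85, 6 thick.
- mouth (a point): Middle of the bracket's open front, level with its ledges; axes as the sealer's; 58 mm before the sealer's origin, 45 mm up. Two flat ledges, 46 to 80 mm either side of the middle and 4 mm thick, run 106 mm back from here; the ears slide on them. The 92 mm between them is open down to the base sheet. Side walls on the ledges, up to z 57, guide the ears: 146 mm apart here, 135 mm from 40 mm back.
- seat (a point): Where the plate's centre lies when fully home (its leading edge on the end stop): 74 mm back from the mouth, 2.5 mm above ledge level; axes as the sealer's. The ledges are open from above for the first 48 mm behind the mouth; from there back a flange covers them outside 56 mm from the middle (lip turned up to z 61, then underside z 53), so the ears must slide in under it.
- clip_left (a point): Nose of the left spring-steel clip, in the left slot wall, 27 mm past the sealer's origin. The sloped nose stands 3.5 mm proud of the wall and yields sideways, about 0.8 N plus 1 N per mm. Pushing both ears past the clips takes about 8 N; at home the noses drop into the ears' notches.
- clip_right (a point): The same in the right slot wall.
- rest_mid (a point): Centre of the loose bag-rest plate: dark steel, 5 mm thick, about 0.2 kg, lying flat on the table right way up. Its body is 64 mm along x, 100 mm along y, centred here; x points to the leading edge, z up. Each side has an ear out to |y| 66, from x -8 to x 30, with a notch (14 wide, 4 deep) in its outer edge at x 11. The rolled rear edge, x -32, is the one to push on.
- rest_lead (a point): Middle of the plate's leading edge (the ears' end), 32 mm ahead of rest_mid along the plate's x axis.
- jar_mid (a point): Centre (half-way up) of a small clear jar with white cap, 40 mm diameter, 85 mm tall, about 90 g, standing on the base sheet of the bracket between the two ledges. Its z axis is the jar's axis.
- calculator_mid (a point): Bystander: black desk calculator, 140 mm along its x, 104 mm along y, up to 30 mm high; the point is 10 mm above its underside.
- bottle_mid (a point): Bystander: full clear water bottle, 68 mm diameter, 215 mm tall; the point is half-way up.
- stockbox_mid (a point): Bystander: clear lidded stock box, 128 mm along its x, 108 mm along y, 58 mm high; the point is half-way up.
- benchblock_mid (a point): Bystander: dark steel bench block 64 x 64 x 14 mm, without ears; the point is half-way up.
There are look-alikes about, which are no part of the job. Of the things that look like the part that bears jar_mid, the smallest one is meant.

How it is judged (in metres and radians):
At the end, for the whole second after the job is handed in: The plate's centre lies within 2.5 mm along the slots, 3 mm across and 2 mm in height of its fully-home point, flat within 0.04 rad and square within 0.05 rad, with its ears' end leading; the jar stands upright (0.1 rad) on the table top itself (x of rest_mid in the frame of seat between -0.0025 and 0.0025 m and y of rest_mid in the frame of seat between -0.003 and 0.003 m and z of rest_mid in the frame of seat between -0.002 and 0.002 m and angle between rest_mid's own z axis and vertical below 0.04 rad and angle between the x axis of rest_mid and the x axis of seat, either way round below 0.05 rad and x of rest_lead in the frame of seat above 0.025 m and angle between jar_mid's own z axis and vertical below 0.1 rad and height (world z) of jar_mid between 0.039 and 0.0455 m); the robot touches nothing.
It fails at once if the calculator, stock box or bench block is shifted more than 20 mm (distance of any of calculator_mid, stockbox_mid, benchblock_mid from where it was at the start of the episode above 0.02 m).
It fails at once if the bottle is shifted more than 20 mm or tipped (distance of bottle_mid from where it was at the start of the episode above 0.02 m or angle between bottle_mid's own z axis and vertical above 0.25 rad).
It also fails if it takes over 67 s, if anything falls off the work surface, if the arm or the gripper's body presses on something with over 40 N, if the wrist force passes 120 N, or if a joint passes its speed limit or range.

### The arm

A 6-joint arm with a two-finger parallel gripper is mounted at the origin on the work surface. World frame = base frame: x ahead of the robot, y to its left, z up, the work surface at z = 0. Lengths are in mm, angles in rad, forces in N, time in s.
With the tool pointing down it reaches from about 325 to 875 mm from the base axis. Payload 4.4 kg.
Tool frame: the origin (TCP) lies on the centre line of the jaws, within the pads' length; the fingertips stand ahead of it and the grasp point (between the pads) lies 6 mm ahead of it (ctrl.tcp_to_tips is the z of the fingertips in the tool frame, in mm); z points along the fingers, y is the direction in which the jaws open and shut (so a half turn about z gives the same grasp; the last joint's range is limited). The gripper opens to 85 mm and grips with 20 to 120 N. Pads are 22 mm wide; open, the fingers measure 114 mm over their backs; the gripper's body (76 mm by 85 mm) begins 54 mm behind the grasp point. The pads swing forward as they close: fully open they stand 13 mm farther back than shut.
Start: joints at [-1.393, 0.207, 1.542, -0, 1.393, -0.15], TCP at [185.115, -544.389, 256.282] pointing down, gripper open.
Joint ranges: [-2.73, 2.73], [-0.86, 2.22], [0.23, 2.46], [-1.11, 4.25], [0.08, 2.63], [-2.82, 2.82]. Speed limits (rad/s): [2.79, 2.79, 3.14, 3.14, 3.14, 3.14].

### API

Orientations are given as a 3x3 rotation matrix whose columns are the frame's x, y, z axes.
In Python, from plant import ctrl, sensors, optics gives the robot as it stands. Calls block until the motion is done:
- ctrl.move_ptp(position, orientation): joint-space move of the TCP to a pose.
- ctrl.move_l(position, rot=None, vel=150, threshold=None): straight line of the TCP; rot=None keeps the orientation; vel is the mean speed in mm/s. With threshold (N) it stops when the force on the tool has changed by that much, and returns True; else False.
- ctrl.set_joints(angles): joint-space move.
- ctrl.gripper_to(opening, force=None): finger opening in mm; force is the grip in N (None keeps the last); returns when the fingers have stopped.
- ctrl.hold(seconds).
- ctrl.solve_ik(position, orientation): joint angles nearest the present ones, or None.
- sensors.read_state(): the state.
- optics.grab_frame(name): name is "scene" or "top" or "wrist"; returns (picture, depth): 420x560x3 uint8, red, green, blue; 420x560 float32, mm along the optical axis (not along the pixel's ray), 0 where there is no reading.
- optics.camera_params(name): a dict with "mtx" (3x3 intrinsics, pixels), "k1" (the pictures are not rectified: a ray, as slopes to the right and down, at radius r is drawn at 1 + k1 r^2 times it, then the intrinsics apply), "R" (3x3) and "t" (3): a world point X has camera coordinates R X + t; the wrist camera has in their place "T_tool_cam" (4x4, takes a point from camera to tool coordinates, whose origin is the TCP and whose axes are the flange's). Camera axes: x right, y down, z forward; pixel columns grow to the right and rows downward; lengths in mm; the calibration is good to about 2 mm. A picture is of the moment at which its call begins: read the wrist's pose just before it. camera_params takes no time and is no camera call.
A pose or a line that the arm cannot do raises ctrl.MotionError and nothing moves.
- ctrl.finish_job(): hands the job in, once; it reports no verdict.
The state is a dict: "t": time; "q": joint angles; "qvel": joint speeds; "tau": joint torques, N m; "eef_pos": TCP position; "eef_rot": TCP orientation; "force": force on the tool from outside, world axes, zero at the start; "wrist_torque": the same for the moment, N m; "grip_width": finger opening in mm.
Only numpy, scipy, OpenCV 4.12 (cv2) and the standard library are available. Lean on these libraries where they do the work, as an engineer would, in place of code of your own. Each camera call takes 0.05 s, during which the arm holds its last target. There are 200 camera calls.

## Working session

There is one attempt and no reset: what is moved stays moved. The work goes in short steps, each a Python script; the robot and the scene stay as the last script left them, time stands still between calls to the robot, and variables do not carry over. Pictures are saved under pics/ and viewed, about 8 in all and at most 12, crops included, and the job is handed in when it is done.

```bash
ls; mkdir -p pics; cat > h.py <<'E'
import numpy as np, cv2
from plant import ctrl, sensors, optics
def grab(n,fn=None):
    s=sensors.read_state(); im,d=optics.grab_frame(n); p=optics.camera_params(n)
    if n=="wrist":
        T=np.eye(4);T[:3,:3]=s["eef_rot"];T[:3,3]=s["eef_pos"];W=T@np.array(p["T_tool_cam"])
    else:
        W=np.eye(4);R=np.array(p["R"]);W[:3,:3]=R.T;W[:3,3]=-R.T@np.array(p["t"]).ravel()
    if fn: cv2.imwrite("pics/"+fn,im[:,:,::-1])
    np.savez("last_%s.npz"%n,im=im,d=d,W=W,K=p["mtx"],k1=p["k1"])
    return load(n)
def load(n):
    z=np.load("last_%s.npz"%n); return {k:z[k] for k in z}
def slopes(f,uv):
    K=f["K"];uv=np.atleast_2d(np.array(uv,float))
    a=np.c_[(uv[:,0]-K[0,2])/K[0,0],(uv[:,1]-K[1,2])/K[1,1]];b=a.copy()
    for _ in range(20): b=a/(1+float(f["k1"])*(b**2).sum(1,keepdims=True))
    return b
def plane(f,uv,z):
    b=slopes(f,uv);W=f["W"];r=np.c_[b,np.ones(len(b))]@W[:3,:3].T
    return W[:3,3]+r*((z-W[2,3])/r[:,2])[:,None]
def pts(f,uv):
    uv=np.atleast_2d(uv);b=slopes(f,uv);d=f["d"][uv[:,1].astype(int),uv[:,0].astype(int)]
    W=f["W"];return W[:3,3]+(np.c_[b,np.ones(len(b))]*d[:,None])@W[:3,:3].T
def proj(f,X):
    W=f["W"];c=(np.atleast_2d(X)-W[:3,3])@W[:3,:3];b=c[:,:2]/c[:,2:];b=b*(1+float(f["k1"])*(b**2).sum(1,keepdims=True))
    return b@np.diag([f["K"][0,0],f["K"][1,1]])+[f["K"][0,2],f["K"][1,2]]
def down(a): # tool y axis (jaw direction) at world angle a
    y=np.array([np.cos(a),np.sin(a),0]);z=np.array([0,0,-1.]);return np.c_[np.cross(y,z),y,z]
E
python3 - <<'E'
from h import *
a=grab("top","top0.png");b=grab("scene","scene0.png")
print(a["W"].round(2),b["W"].round(2),ctrl.tcp_to_tips,sensors.read_state())
E
```

```text
pics
[[-2.0000e-02 -1.0000e+00  1.0000e-01  4.4166e+02]
 [-1.0000e+00  2.0000e-02 -1.0000e-02 -2.0890e+01]
 [ 0.0000e+00 -1.0000e-01 -1.0000e+00  9.9297e+02]
 [ 0.0000e+00  0.0000e+00  0.0000e+00  1.0000e+00]] [[-3.60000e-01  5.60000e-01 -7.50000e-01  1.35476e+03]
 [ 9.30000e-01  2.20000e-01 -2.80000e-01  2.98380e+02]
 [ 0.00000e+00 -8.00000e-01 -6.00000e-01  7.62710e+02]
 [ 0.00000e+00  0.00000e+00  0.00000e+00  1.00000e+00]] 25.0 {'t': 0.1, 'q': array([-1.39346976e+00,  2.07380090e-01,  1.54280077e+00,  4.73245861e-05,
        1.39350667e+00, -1.50480472e-01]), 'qvel': array([ 5.42871488e-04, -1.23679543e-04, -3.77792988e-03, -2.16999950e-04,
        4.23608594e-05, -1.45156087e-03]), 'tau': array([-5.88360817e-04, -3.84089327e+01, -2.92548698e+01, -1.42545546e-04,
        4.85177734e-03,  9.69209459e-07]), 'eef_pos': array([ 185.03262387, -543.75422344,  255.22099418]), 'eef_rot': array([[ 9.46753444e-01,  3.21959332e-01, -3.23680126e-04],
       [ 3.21959294e-01, -9.46751249e-01,  2.07023767e-03],
       [ 3.60087775e-04, -2.06421647e-03, -9.99997805e-01]]), 'force': array([0.45989663, 0.10778634, 0.23909439]), 'wrist_torque': array([ 0.0245813 ,  0.01795675, -0.04528986]), 'grip_width': 85.40773521699867}
```

View pics/top0.png

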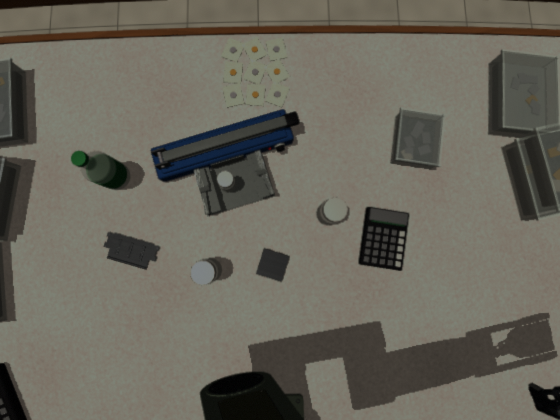

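View pics/scene0.png

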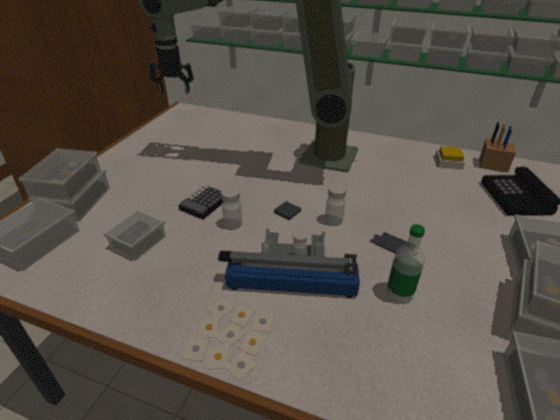

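Top view: jar candidates are the one in the bracket (227,179), and larger jars on the table at (335,211) and (203,271). I choose (227,179), which stands in the bracket and is smallest. Plate candidates are the eared one at (131,250) and the earless bench block at (272,264). I choose (131,250).

```bash
python3 - <<'E'
from h import *
f=load("top"); im=f["im"].astype(int)
for n,uv,z in [("jar",(227,179),91),("jarA",(335,210),90),("jarB",(203,271),90),("plate",(131,250),5),("block",(272,264),14),("bottle",(100,170),100),("brk front L",(207,213),45),("brk front R",(273,193),45),("calc",(385,238),25)]:
    print(n,plane(f,[uv],z)[0].round(),pts(f,np.array([uv]))[0].round())
blue=((im[:,:,2]-im[:,:,0]>40)).astype(np.uint8); print(blue.sum())
dark=((im.max(2)<75)).astype(np.uint8)
for nm,m in(("blue",blue),("dark",dark)):
    cs=[c for c in cv2.findContours(m,0,1)[0] if 300<cv2.contourArea(c)<9000]
    for c in cs: print(nm,cv2.minAreaRect(c))
p=optics.camera_params("wrist");print(np.array(p["T_tool_cam"]).round(3),p["mtx"])
E
```

```text
jar [594.  67.  91.] [594.  67.  91.]
jarA [ 521. -170.   90.] [ 518. -165.  120.]
jarB [393. 121.  90.] [395. 116. 123.]
plate [441. 308.   5.] [441. 308.   4.]
block [403. -30.  14.] [403. -30.  13.]
bottle [618. 349. 100.] [608. 327. 152.]
brk front L [523. 118.  45.] [522. 117.  57.]
brk front R [567. -35.  45.] [565. -35.  58.]
calc [ 458. -297.   25.] [ 458. -298.   22.]
1480
blue ((223.86012268066406, 152.3863983154297), (10.334906578063965, 138.5948486328125), 73.15618896484375)
dark ((543.5, 401.0), (36.0, 31.0), 90.0)
dark ((15.0, 391.0), (56.0, 30.0), 90.0)
dark ((220.1238555908203, 266.912841796875), (23.466745376586914, 23.083616256713867), 73.3007583618164)
dark ((272.5801086425781, 264.2437744140625), (27.50095558166504, 27.560611724853516), 17.35402488708496)
dark ((130.2263946533203, 250.70753479003906), (54.120052337646484, 27.060028076171875), 15.945395469665527)
dark ((383.4788818359375, 238.1539306640625), (44.271209716796875, 59.15131759643555), 7.815293788909912)
dark ((8.424768447875977, 239.45803833007812), (31.67290496826172, 163.8992919921875), 7.3523793220
[... 607 characters left out ...]
9998474121094), (7.999999046325684, 61.99999237060547), 0.0)
dark ((17.5, 103.0), (35.0, 88.0), 0.0)
dark ((514.4671630859375, 137.63937377929688), (169.54640197753906, 44.77719497680664), 66.37062072753906)
dark ((279.44390869140625, 32.601993560791016), (13.936819076538086, 559.107666015625), 89.2681655883789)
dark ((77.5, 4.0), (8.0, 155.0), 90.0)
[[ 0.00000e+00 -9.61000e-01 -2.77000e-01  6.95630e+01]
 [ 1.00000e+00  0.00000e+00  1.00000e-03 -1.76000e-01]
 [-1.00000e-03 -2.77000e-01  9.61000e-01 -1.18785e+02]
 [ 0.00000e+00  0.00000e+00  0.00000e+00  1.00000e+00]] [[368.09504301   0.         276.02756464]
 [  0.         368.09504301 208.97228016]
 [  0.           0.           1.        ]]
```

```bash
python3 - <<'E'
from h import *
a=np.radians(16-90)
ctrl.move_ptp([595,60,250],down(a)); f=grab("wrist","w_brk.png")
import shutil; shutil.copy("last_wrist.npz","last_brk.npz")
a=np.radians(-16-90)
ctrl.move_ptp([460,300,200],down(a)); f=grab("wrist","w_plate.png"); shutil.copy("last_wrist.npz","last_pl.npz")
A=cv2.imread("pics/w_brk.png");B=cv2.imread("pics/w_plate.png")
cv2.imwrite("pics/c2.png",np.hstack([A[:,80:480],B[:,80:480]]))
print(sensors.read_state()["t"],sensors.read_state()["eef_pos"])
E
```

```text
3.8667 [461.1401466  299.2766407  200.48472883]
```

View pics/c2.png

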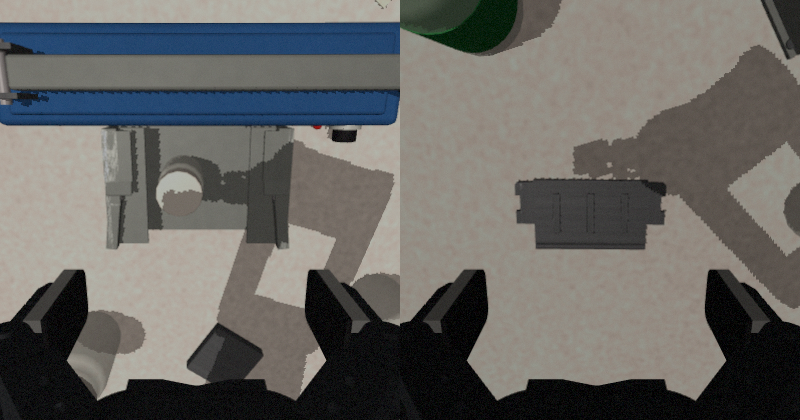

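Bracket view (crop offset +80): the jar with the white cap stands in the bracket at about (260,192). The ledges' front ends are at (215,242) and (345,242), and the sealer's front edge is at v≈125. Plate view: the ears are at the top (v≈185), so the leading edge points away at about −16°. The rear edge is at v≈247. The plate has ears and notches, so it is the right part.

```bash
python3 - <<'E'
from h import *
f=load("brk")
v,u=np.mgrid[0:420,0:560];uv=np.c_[u.ravel(),v.ravel()];ok=f["d"].ravel()>0
uv=uv[ok];P=pts(f,uv)
ang=np.radians(16);ex=np.array([np.cos(ang),np.sin(ang)]);ey=np.array([-ex[1],ex[0]])
def loc(P): return np.c_[(P[:,:2]-[590,55])@ex,(P[:,:2]-[590,55])@ey,P[:,2]]
L=loc(P)
# body top front edge
for y0 in range(-150,160,50):
    m=(abs(L[:,1]-y0)<6)&(abs(L[:,2]-65)<4)&(L[:,0]>20)
    if m.sum(): print("body",y0,m.sum(),np.percentile(L[m,0],[1,3]).round(1),L[m,2].mean().round(1))
m=(abs(L[:,2]-45)<4)&(L[:,0]<60)&(abs(L[:,1])<130)
for x0 in range(-80,40,10):
    k=m&(abs(L[:,0]-x0)<4); y=np.sort(L[k,1])
    if len(y)>5:
        g=np.where(np.diff(y)>20)[0]; print("ledge",x0,len(y),y[0].round(1),[(y[i].round(1),y[i+1].round(1)) for i in g],y[-1].round(1))
for s in(-1,1):
    k=m&(L[:,1]*s>30); print("ledge front",s,np.percentile(L[k,0],[.5,2,5]).round(1),np.median(L[k,2]))
w=(abs(L[:,2]-57)<2)&(L[:,0]<10)&(abs(L[:,1])<130)
for x0 in range(-80,10,10):
    k=w&(abs(L[:,0]-x0)<4)
    for s in(-1,1):
        kk=k&(L[:,1]*s>0)
        if kk.sum(): print("wall",x0,s,kk.sum(),L[kk,1].min().round(1),L[kk,1].max().round(1))
j=(abs(L[:,2]-91)<4)&(L[:,0]<50); print("jar n",j.sum(),L[j].mean(0),L[j].min(0),L[j].max(0))
(c,r)=cv2.minEnclosingCircle(P[j][:,:2].astype(np.float32));print("jar world",c,r)
g=load("pl");B=g["im"].astype(int);d=(B.max(2)<75).astype(np.uint8)[150:280,180:480].copy()
cs=max(cv2.findContours(d,0,1)[0],key=cv2.contourArea)+[180,150]
W=plane(g,cs[:,0],5)
e=np.array([np.cos(-ang),np.sin(-ang)]);n=np.array([-e[1],e[0]])
r=cv2.minAreaRect(W[:,:2].astype(np.float32));print("plate",r)
X=W[:,:2]@e;Y=W[:,:2]@n;print(X.min(),X.max(),Y.min(),Y.max())
E
```

```text
body -150 206 [67.4 67.5] 65.8
body -100 695 [66.7 67.6] 66.1
body -50 697 [66.9 67.7] 66.0
body 0 725 [21.1 23.3] 65.9
body 50 699 [67.  67.8] 66.0
body 100 700 [67.  67.8] 65.9
body 150 167 [66.9 66.9] 65.6
ledge -50 248 -72.2 [(np.float64(-45.4), np.float64(47.0))] 74.7
ledge -40 471 -71.5 [(np.float64(-45.1), np.float64(46.7))] 73.8
ledge -30 474 -69.8 [(np.float64(-45.1), np.float64(46.7))] 72.4
ledge -20 441 -68.9 [(np.float64(-45.1), np.float64(46.9))] 71.4
ledge -10 456 -67.8 [(np.float64(-45.1), np.float64(46.8))] 70.2
ledge 0 261 -66.0 [(np.float64(-45.2), np.float64(46.7))] 63.2
ledge 10 257 -57.6 [(np.float64(-45.1), np.float64(-4.1)), (np.float64(-4.0), np.float64(46.7))] 60.4
ledge 20 267 -56.5 [(np.float64(-45.1), np.float64(-2.3)), (np.float64(3.1), np.float64(28.9))] 59.0
ledge 30 278 -56.8 [(np.float64(-45.1), np.float64(6.5)), (np.float64(23.4), np.float64(46.7))] 59.1
ledge front -1 [-49.7 -48.6 -45.9] 46.07321653391767
ledge front 1 [-174.4 -161.7 -150.4] 45.96540243242609
wall -50 -1 60 -82.1 -71.6
wall -50 1 64 74.6 84.5
wall -40 -1 89 -80.5 -70.4
wall -40 1 95 73.0 83.3
wall -30 -1 91 -79.9 -69.6
wall -30 1 90 71.8 82.6
wall -20 -1 101 -79.2 -68.2
wall -20 1 104 70.4 81.8
wall -10 -1 111 -79.1 -66.3
wall -10 1 117 69.0 81.7
wall 0 -1 40 -79.2 -66.6
wall 0 1 52 68.8 81.6
jar n 2161 [-22.95196393   4.19536627  91.65233976] [-181.63911752 -209.00563515   87.00254371] [ 26.40178188 116.04826132  94.97886202]
jar world (483.5439453125, -22.904953002929688) 163.85130310058594
plate ((437.54852294921875, 310.7124938964844), (131.8658447265625, 64.95235443115234), 73.43692016601562)
302.73853713684025 367.8366086148712 353.1439029030866 485.2875006939744
```

```bash
cat >> h.py <<'E'
ang=np.radians(16);ex=np.array([np.cos(ang),np.sin(ang)]);ey=np.array([-ex[1],ex[0]])
mouth=np.array([590,55])-50*ex+.9*ey
def brk(x,y,z): return np.r_[mouth+x*ex+y*ey,z]   # x back from mouth, y across
E
python3 - <<'E'
from h import *
f=load("brk")
v,u=np.mgrid[100:260,200:400];uv=np.c_[u.ravel(),v.ravel()];uv=uv[f["d"][uv[:,1],uv[:,0]]>0];P=pts(f,uv)
l=P[:,:2]-mouth;l=np.c_[l@ex,l@ey]
k=(P[:,2]>88)&(P[:,2]<96)&(l[:,0]<90)&(abs(l[:,1])<50)
c,r=cv2.minEnclosingCircle(P[k][:,:2].astype(np.float32));print(k.sum(),c,r,l[k].mean(0),np.median(P[k,2]))
j=np.array(c);np.save("jar.npy",j)
R=down(np.radians(16-90))
print("ik",ctrl.solve_ik(np.r_[j,160],R))
Rp=down(np.radians(-16.5));print(ctrl.solve_ik([437.5,310.7,120],Rp),ctrl.solve_ik(brk(14,0,120),down(ang)))
ctrl.gripper_to(64); ctrl.move_ptp(np.r_[j,200],R)
print(ctrl.move_l(np.r_[j,90],vel=80,threshold=8),sensors.read_state()["eef_pos"])
ctrl.gripper_to(20,30); s=sensors.read_state();print(s["grip_width"],s["force"],s["t"])
grab("wrist","w_grasp.png")
E
```

```text
1676 (593.9962768554688, 71.95428466796875) 18.2784481048584 [59.00147544 14.22798333] 91.95062459483657
ik [-2.40200897e-02  3.47466382e-01  1.57287647e+00 -4.44089210e-16
  1.22124980e+00  1.26752356e+00]
[ 4.56180063e-01  2.80327863e-01  1.75744428e+00 -4.44089210e-16
  1.10382051e+00  7.44159389e-01] [-7.28009488e-02  3.18943596e-01  1.70604628e+00 -4.44089210e-16
  1.11660277e+00 -3.52053629e-01]
False [594.59758414  71.96772527  90.74888896]
36.10124157890515 [-0.26806995  0.71429781  2.04699132] 7.1333
```

View pics/w_grasp.png

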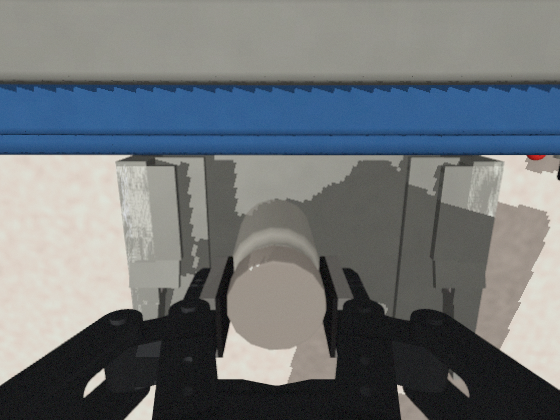

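The jaws hold the cap (width 36 mm) in the middle at about (277,300).

```bash
python3 - <<'E'
from h import *
j=np.load("jar.npy");R=down(np.radians(16-90))
ctrl.move_l(np.r_[j,215],vel=130); s=sensors.read_state();print(s["grip_width"],s["force"])
ctrl.move_ptp([400,-140,215],R); ctrl.move_l([400,-140,100],vel=130)
h=ctrl.move_l([400,-140,83.5],vel=25,threshold=3);s=sensors.read_state();print(h,s["eef_pos"],s["force"],s["grip_width"])
ctrl.gripper_to(62); ctrl.move_l([400,-140,190],vel=120)
f=grab("wrist","w_jar.png");print(sensors.read_state()["t"])
# go to plate, prehover
c=np.array([437.5,310.7]);Rp=down(np.radians(-16.5))
ctrl.move_ptp(np.r_[c,200],Rp); ctrl.gripper_to(75)
ctrl.move_l(np.r_[c,45],vel=120)
h=ctrl.move_l(np.r_[c,12],vel=25,threshold=4);s=sensors.read_state();print(h,s["eef_pos"],s["force"],s["grip_width"],s["t"])
grab("wrist","w_pre.png")
A=cv2.imread("pics/w_jar.png");B=cv2.imread("pics/w_pre.png")
cv2.imwrite("pics/c3.png",np.hstack([A[:,80:480],B[:,80:480]]))
E
```

```text
35.92172950040683 [ 0.18288101  0.0230826  -1.55876379]
True [ 399.81953077 -139.89634697   84.60835156] [0.42453081 0.163386   4.31184901] 35.92684715779372
12.4917
True [437.32115375 310.58146253  15.77067531] [-1.00410707 -0.74902493  4.35421262] 75.08103225739194 16.9333
```

View pics/c3.png

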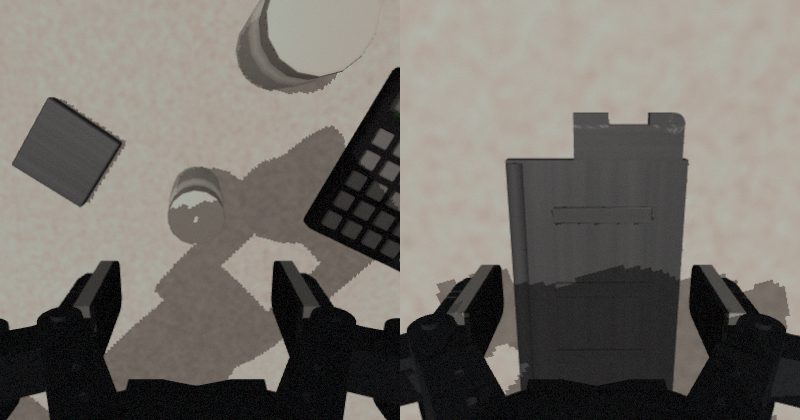

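The jar stands upright on the bare table at (196,205) in the left half. In the right half the plate lies between the open jaws, rolled rear edge on the left and leading edge on the right.

```bash
python3 - <<'E'
from h import *
c=np.array([437.5,310.7])
ctrl.move_l(np.r_[c,19],vel=25)
ctrl.gripper_to(55,40); s=sensors.read_state();print(s["grip_width"],s["force"],s["eef_pos"],s["wrist_torque"])
ctrl.move_l(np.r_[c,130],vel=80); s=sensors.read_state();print(s["grip_width"],s["force"],s["wrist_torque"],s["t"])
grab("wrist","w_lift.png"); grab("scene","s_lift.png")
A=cv2.imread("pics/w_lift.png");B=cv2.imread("pics/s_lift.png")
cv2.imwrite("pics/c4.png",np.hstack([A[:,80:480],cv2.resize(B[150:300,300:450],(400,400))[:,:]] if 0 else [A[:400,80:480],cv2.resize(B[150:300,300:450],(400,400))]))
E
```

```text
62.21658000727646 [-1.23314928 -0.64928465  5.51356381] [437.98346495 310.76429221  19.53846598] [-0.25561661 -0.10529658 -0.03641134]
62.2656172594334 [-0.08139083  1.10851227 -1.80991452] [-0.05970033  0.04573178 -0.00652835] 19.1083
```

View pics/c4.png

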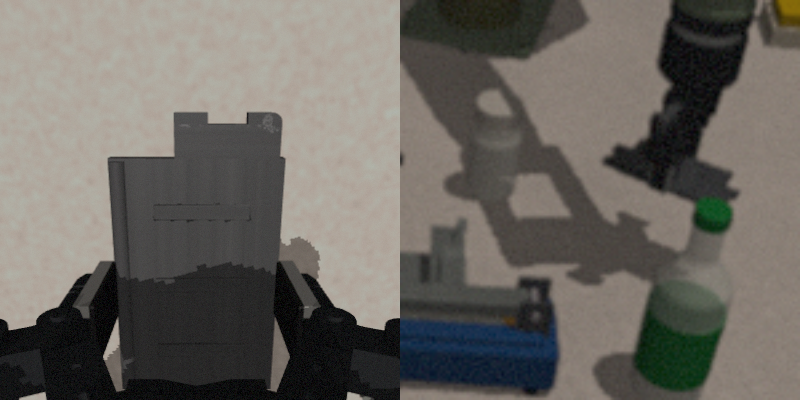

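```bash
python3 - <<'E'
from h import *
f=load("wrist");s=sensors.read_state();T=s["eef_rot"];p=s["eef_pos"]
q=plane(f,[(308,118),(268,118),(190,162),(362,162)],p[2]-15)
print("tool frame",((q-p)@T).round(1).tolist())
c=np.array([437.5,310.7]);R=down(ang)
ctrl.move_l(np.r_[c,200],vel=150)
ctrl.move_ptp(brk(14,0,190),R); ctrl.move_l(brk(14,0,75),vel=110)
grab("wrist","w_over.png")
h=ctrl.move_l(brk(14,0,61.5),vel=20,threshold=4);s=sensors.read_state();print(h,s["eef_pos"],s["force"],s["wrist_torque"],s["t"])
A=cv2.imread("pics/w_over.png");f=load("wrist");P=proj(f,np.array([brk(14,66,s["eef_pos"][2]+9),brk(0,73,57),brk(0,80,45)]));print(P.round())
E
```

```text
tool frame [[64.7, 10.5, 14.8], [64.7, -3.5, 14.8], [49.1, -32.0, 15.0], [49.2, 30.6, 14.8]]
True [555.05017108  45.92958483  64.3909024 ] [-1.02797312 -0.07092874  4.83832546] [-0.03382046  0.08604764  0.02004752] 22.725
[[276. 116.]
 [236.  94.]
 [239.  76.]]
```

View pics/w_over.png

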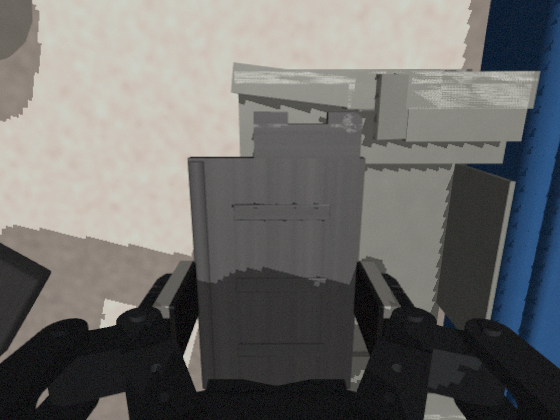

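The plate has touched down on the ledges at the expected height. Its ear (front edge u≈360) is clear of the flange (u≈376). Next I slide it in while gripped, let go, and push it home from behind.

```bash
python3 - <<'E'
from h import *
def st(n):
    s=sensors.read_state();l=s["eef_pos"][:2]-mouth
    print(n,(l@ex).round(2),(l@ey).round(2),s["eef_pos"][2].round(2),"F",(s["force"][:2]@ex).round(1),(s["force"][:2]@ey).round(1),s["force"][2].round(1),s["grip_width"].round(1),s["t"])
st("a")
print(ctrl.move_l(brk(14,0,64.6),vel=20));st("b")
h=ctrl.move_l(brk(48,0,64.6),vel=30,threshold=10);st(("slide",h))
grab("wrist","w_slid.png")
E
```

```text
Traceback (most recent call last):
AttributeError: 'float' object has no attribute 'round'
```

```bash
cat >> h.py <<'E'
def st(n):
    s=sensors.read_state();l=s["eef_pos"][:2]-mouth;F=s["force"]
    print(n,np.round([l@ex,l@ey,s["eef_pos"][2]],2),"F",np.round([F[:2]@ex,F[:2]@ey,F[2]],1),s["grip_width"],s["t"])
E
python3 - <<'E'
from h import *
st("a")
ctrl.move_l(brk(14,0,64.6),vel=20);st("b")
h=ctrl.move_l(brk(48,0,64.6),vel=30,threshold=10);st(("slide",h))
grab("wrist","w_slid.png")
E
```

```text
a [1.390e+01 1.000e-02 6.439e+01] F [-1.   0.2  4.8] 62.333807707001704 22.725
b [14.15 -0.08 64.49] F [-0.  -1.  -0.2] 62.14041044627035 22.9833
('slide', False) [4.822e+01 1.000e-02 6.452e+01] F [ 0.1 -0.  -1.9] 62.22753595420269 24.2667
```

View pics/w_slid.png

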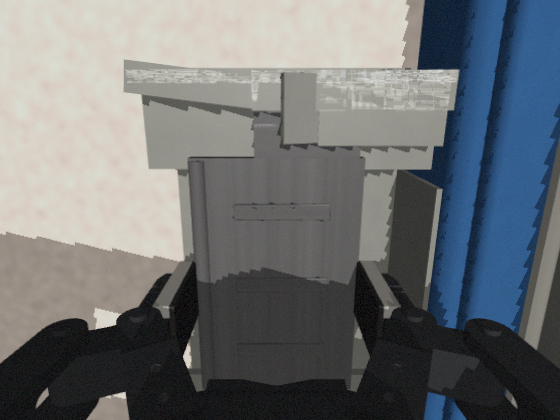

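The ear has gone under the flange square, with no force. I release, turn the tool a quarter, and push on the rear edge with two finger edges.

```bash
python3 - <<'E'
from h import *
ctrl.gripper_to(71);ctrl.hold(.2);st("rel")
ctrl.move_l(brk(48,0,130),vel=100)
R=down(ang-np.pi/2)
ctrl.move_ptp(brk(-14,0,130),R);ctrl.gripper_to(30)
print(ctrl.move_l(brk(-14,0,61),vel=90,threshold=6));st("low")
h=ctrl.move_l(brk(20,0,61),vel=40,threshold=12);st(("push1",h))
h=ctrl.move_l(brk(40,0,61),vel=15,threshold=22);st(("push2",h))
grab("wrist","w_push.png")
E
```

```text
rel [ 4.817e+01 -5.000e-02  6.477e+01] F [-0.8  0.1 -0.3] 71.18582996012124 24.775
False
low [-13.46  -0.2   61.47] F [-0.  -0.5  0.4] 29.850077308623742 28.325
('push1', True) [ 1.267e+01 -4.000e-02  6.051e+01] F [ 0.6 -0.3 -0.3] 29.67872735460001 29.0167
('push2', True) [31.12  0.43 59.58] F [ 0.1  0.5 -0.5] 30.20794561033839 30.575
```

View pics/w_push.png

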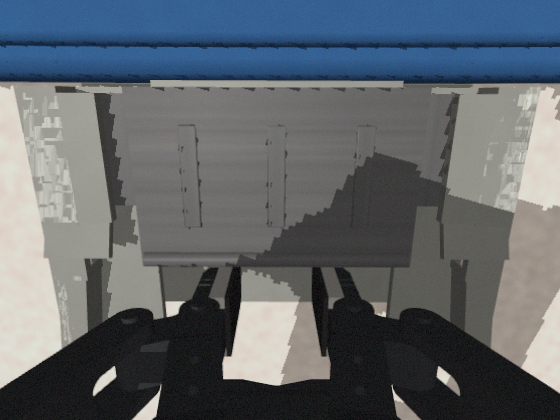

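The plate appears home: its leading edge sits at the end stop (v≈88), it is level, and the ears are under both flanges. The push stopped at 31.1 mm, against 31 expected. I confirm with one slow push, back off, and check by depth.

```bash
python3 - <<'E'
from h import *
R=down(ang-np.pi/2)
h=ctrl.move_l(brk(35,0,61),vel=8,threshold=22);st(("push3",h))
ctrl.move_l(brk(10,0,61),vel=60);ctrl.move_l(brk(-10,0,180),vel=120);ctrl.move_ptp(brk(60,0,240),R)
f=grab("wrist","w_fin.png");st("view")
v,u=np.mgrid[0:420,0:560];uv=np.c_[u.ravel(),v.ravel()];uv=uv[f["d"].ravel()>0];P=pts(f,uv)
l=P[:,:2]-mouth;x=l@ex;y=l@ey;z=P[:,2]
for y0 in(-40,-20,20,40):
    k=(abs(y-y0)<4)&(abs(z-50.5)<5)&(x>20)&(x<106);print(y0,k.sum(),np.percentile(x[k],[1,99]).round(1),np.median(z[k]).round(2))
k=(abs(y)<44)&(abs(z-50.5)<2)&(x>50)&(x<100)
A=np.c_[x[k],y[k],np.ones(k.sum())];print("tilt",np.linalg.lstsq(A,z[k],rcond=None)[0])
g=f["im"].max(2)
t=grab("top","t_fin.png")
E
```

```text
('push3', False) [31.7   0.55 59.42] F [-6.6  0.4 -0.6] 30.160903105247737 31.5167
view [ 58.8    0.38 238.07] F [ 0.7 -0.4 -0.9] 30.20559264872056 33.75
-40 727 [ 42.1 105.7] 51.14
-20 719 [ 42.  105.8] 51.12
20 712 [ 43.3 105.8] 51.11
40 716 [ 43.2 105.7] 51.12
tilt [-2.07337895e-04 -7.07182819e-04  5.10916418e+01]
```

View pics/w_fin.png

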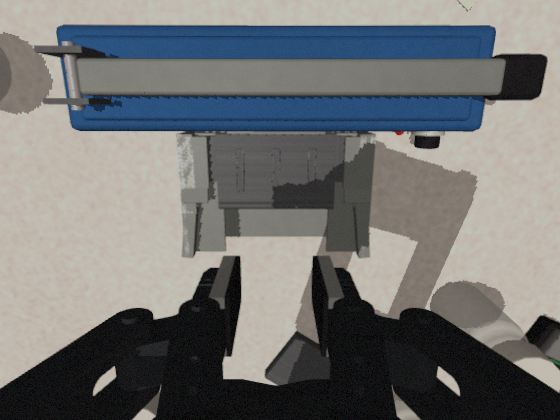

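View pics/t_fin.png

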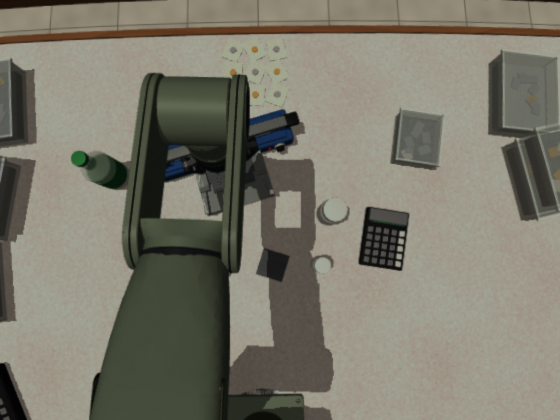

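The rear edge reads 42.1–43.2 mm (home is 42), flat, and the jar stands at (322,265) in the top view with the bystanders unmoved. But the last push ended at only 6.6 N without a firm stop, so I push once more to be sure.

```bash
python3 - <<'E'
from h import *
R=down(ang-np.pi/2)
ctrl.move_ptp(brk(-10,0,150),R);ctrl.move_l(brk(8,0,62),vel=90)
ctrl.move_l(brk(27,0,62),vel=40);st("near")
for x in (30,33,36,40,44):
    h=ctrl.move_l(brk(x,0,62),vel=15,threshold=30);st((x,h))
    if h: break
ctrl.move_l(brk(8,0,62),vel=60);ctrl.move_l(brk(-10,0,180),vel=120);ctrl.move_ptp(brk(60,0,240),R)
f=grab("wrist");st("view")
v,u=np.mgrid[0:420,0:560];uv=np.c_[u.ravel(),v.ravel()];uv=uv[f["d"].ravel()>0];P=pts(f,uv)
l=P[:,:2]-mouth;x=l@ex;y=l@ey;z=P[:,2]
for y0 in(-40,-20,20,40):
    k=(abs(y-y0)<4)&(abs(z-50.5)<5)&(x>20)&(x<130);print(y0,k.sum(),np.percentile(x[k],[1,99]).round(1),np.median(z[k]).round(2))
for s in(-1,1):
    k=(abs(z-46)<2.5)&(y*s>49)&(y*s<70)&(x<35)&(x>-20);print("ledge front",np.percentile(x[k],[.5,2]))
e=proj(f,[brk(42,0,50),brk(106,0,50)]);print(e)
E
```

```text
near [26.98  0.07 61.84] F [ 0.2 -0.1  0.9] 30.0069526580893 36.1083
(30, False) [ 3.002e+01 -2.000e-02  6.199e+01] F [-0.2  0.2 -0.3] 29.754030210381543 36.4583
(33, False) [31.31  0.12 61.75] F [-5.5 -1.1  4. ] 29.66871635169117 36.8083
(36, False) [31.54  0.12 61.66] F [-13.2  -0.7  10.9] 30.213022270587352 37.1583
(40, False) [31.81  0.14 61.52] F [-21.5  -1.9  18.2] 29.86096755273823 37.575
(44, False) [32.1   0.17 61.43] F [-33.2  -2.6  27.9] 29.8224174354634 37.9917
view [ 58.77   0.37 238.03] F [ 0.3 -0.5  0.7] 30.190442952724528 40.3917
-40 746 [ 42.2 108.4] 51.22
-20 749 [ 42.1 108.3] 51.22
20 749 [ 42.1 108.4] 51.19
40 734 [ 43.3 108. ] 51.17
ledge front [0.20050414 0.62624208]
ledge front [0.18561737 0.66766806]
[[276.00212384 207.50049826]
 [276.06575603 132.56691833]]
```

```bash
python3 - <<'E'
from plant import ctrl
ctrl.finish_job()
E
```

```text
the job is handed in; nothing more can be done
```

I took the jar out of the bracket and stood it on the bare table, then slid the plate in, ears leading, and pushed it home. I handed the job in at about 40 s of the 67 s allowed; no verdict is reported.

- **Jar:** it stands at about (400, −140) mm. It met the table about 6 mm lower than where I gripped it, which is the thickness of the base sheet it had stood on. It looked upright in the pictures taken afterwards.
- **Plate depth:** the first confirming push ended at only 6.6 N with no firm stop, so I pushed again. The second push met a stiff stop, rising to about 33 N with under 1 mm more travel. The rear edge then measured 42.1–43.3 mm behind the mouth, where fully home is 42 mm.
- **Plate flatness and squareness:** tilt was under 0.001 rad. The rear edge is square to about 0.015 rad, as only the outermost of the four readings was 1.2 mm off.
- **Height reading:** the plate's top read 51.2 mm against 50 expected. I put this down to the camera, because the ledges also read about 1 mm high.
- **Spring clips:** I did not see the noses drop into the notches. I infer they are engaged from the plate being at the end stop.
- **Bystanders:** in the last top view the bench block, calculator, stock box and bottle looked unmoved. I checked this by eye and did not measure it, and that view came before the final push.

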